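# Hang the slide staining rack on the drain stand's side-opening hooks

## Robot

A 6-joint arm with a two-finger parallel gripper is mounted at the origin on a cart in front of the work surface, level with it; the furniture and walls round the work are solid. World frame = base frame: x ahead of the robot, y to its left, z up, the work surface at z = 0. Lengths are in m, angles in rad, forces in N, time in s.
With the tool pointing down it reaches from about 0.25 to 0.725 m from the base axis. Payload 9.7 kg.
Tool frame: the origin (TCP) lies midway between the tips of the shut fingers; the grasp point (between the pads) lies 19 mm behind it (ctrl.grip_point_offset is the distance from the TCP to the grasp point, in m); y points along the fingers, x is the direction in which the jaws open and shut, and the axes are right-handed (so a half turn about y gives the same grasp; the last joint's range is limited). The gripper opens to 85 mm and grips with 20 to 120 N. Pads are 22 mm wide; open, the fingers measure 114 mm over their backs; the gripper's body (76 mm by 85 mm) begins 54 mm behind the grasp point. The pads swing forward as they close: fully open they stand 13 mm farther back than shut.
Start: joints at [-1.142, 0.087, 0.176, 1.66, 0, 1.571], TCP at [0.229, -0.5, 0.231] pointing down, gripper open.
Joint ranges: [-3.13, 3.13], [-0.85, 1.81], [-1.15, 1.24], [-2.2, 2.28], [-1.44, 1.52], [-3.14, 3.14]. Speed limits (rad/s): [2.22, 2.22, 2.57, 3.14, 3.14, 3.14].

## Interface

Orientations are given as a 3x3 rotation matrix whose columns are the frame's x, y, z axes.
In Python, from cell import observe, cams, workorder, finder, ctrl gives the robot as it stands.
- The arm moves only by the shell command python3 -m crank 'ROWS' [FORCE]. ROWS is JSON, a list of rows, each an object of numbers: "tx", "ty", "tz": the shift along the tool's x, y, z in mm; "wx", "wy", "wz": the turn, a rotation vector about the tool's x, y, z in degrees; "gripper": the finger opening in mm, from 0 to 85.4. In form: [{"tx": .., "ty": .., "tz": .., "wx": .., "wy": .., "wz": .., "gripper": ..}, ...]. A call has 1 to 12 rows; each row is the pose to reach, as a shift and turn from the pose commanded when the call began, along the tool's axes at that moment; what a row does not reach only later rows make up. A row lasts 1/8 s, in which the tool goes at most 62.5 mm and 10.7 degrees, less where a joint would pass 70% of its speed; a pose out of reach is approached as far as the arm can. A call with a gripper value outside its range is refused whole. The fingers move at their own pace and stop on an object; FORCE is the grip in N (left out, the last holds). Time passes only in rows, so rows that repeat a pose let the fingers close. It gives the time, the measured TCP pose, the force and the opening at its end, in the units of the state.
- observe(): the state, without advancing time (a new reading comes with each control period).
- cams.camera(name): name is "scene" or "top" or "wrist"; returns a dict with "color" (400x640x3 uint8, red, green, blue), "fov_y" (degrees; the focal length in pixels is half the picture's height over the tangent of half this angle, whatever the lens; pixels are square), "cx", "cy" (the principal point, pixels), "dist_coeffs" ([k1, k2, p1, p2, k3] as OpenCV has them; the pictures are not rectified), "R" (3x3) and "t" (3): a world point X has camera coordinates R X + t. Camera axes: x right, y down, z forward; pixel columns grow to the right and rows downward; lengths in m; the calibration is good to about 2 mm. A picture is of the moment at which its call begins. There is no depth.
- workorder.finish_job(): hands the job in, once; it reports no verdict.
Trained networks look in a picture, given as the dict that the camera call returned (one of the last four; its "shot" number tells which), for a name from the list of things; names that differ only in an ending like _2 or _b are one class to them, and where a whole thing is asked for, a point or a joint stands for the part that bears it (a point fixed in the world has none). Each returns a list of dicts, best first, with "p" (0 to 1); they miss things now and then, are a little off and sometimes report something else, mostly with a low value. They report only what shows in the picture. A call takes as long as a camera call.
- finder.outline_of(picture, query): "region" (400x640 bool, what is visible of it) and "uv" ([column, row] in pixels, amid what is visible of it).
- finder.pinpoint(picture, query): "uv" ([column, row] in pixels: a listed point, or the origin of a listed thing).
The state is a dict: "t": time; "qpos": joint angles; "qd": joint speeds; "joint_torque": joint torques, N m; "tool_pos": TCP position; "orientation": TCP orientation; "contact_force": force on the tool from outside, world axes, zero at the start; "torque": the same for the moment, N m; "gripper_width": finger opening in m.
Only numpy, scipy, OpenCV 4.12 (cv2) and the standard library are available. Lean on these libraries where they do the work, as an engineer would, in place of code of your own. Each camera call takes 0.05 s, during which the arm holds its last target. There are 200 camera calls.

## Task

The slides are rinsed: lift the slide rack straight up out of the glass dish and hang it on the drain stand to drip, so that its bar lies at the bottom of both side-opening hooks. The guard jaws close the hooks from above, so bring the bar in from the open side over the lips, feel for the lips because the bracket's height is clamped by hand and not measured, slide home and lower it gently into the throats, then let go. There is glass in the rack and a friction clamp on the stand: never knock, push or drop the rack hard against the stand, and leave the dish and the other things where they are.

Things in the scene. Friction and masses are not known exactly. Their poses are not given: they have to be found in the camera images.
- rack_grip (a point): Middle of the grey plastic grip on top of the slide rack, where to grasp from above: a block 12 mm thick (x) and 44 mm long (y), from 30 mm below this point to 18 mm above it. z up, y along the hanging bar; the rack is the same after half a turn. The bar's axis is 22 mm, the rack's underside 137 mm below this point.
- bar_center (a point): Middle of the rack's hanging bar, on its axis: a round steel bar along y, 8 mm in diameter. It is bare for hooking from 35.5 to 57 mm to either side of this point (y); inside that is the wire bail, outside it end collars 13 mm in diameter, to 62 mm. Same axes as rack_grip.
- rack: The slide rack: steel wire basket, 62 mm (x) by 92 mm (y), 34 mm high, with 8 glass slides and a wire bail; 0.14 to 0.26 kg. Origin at the centre of its underside, z up, y along the hanging bar. At the start it stands in the dish.
- dish: Clear glass staining dish, 86 mm (x) by 116 mm (y), 60 mm high, walls and floor 5 mm, loose, 0.55 kg. Origin at the centre of its underside, z up. The rack stands in it with 7 mm of room all round when centred.
- stand: Drain stand, fixed to the bench: steel drip tray 156 x 140 x 14 mm, a 12 mm post at x = +85 mm, and clamped on it a bracket with two equal side-opening hook plates, 6 mm thick, at y = -47 and +47 mm, nothing between them. Origin on the bench below the bar's seat. z up; x is the level way INTO the hooks (their mouths open to -x), y runs along the seated bar. Post top 199 mm up.
- seat_low (a point): Axis of the hung bar, midway between the hooks, if the bracket were pushed right down its post (140 mm up). In truth it is clamped 6 to 38 mm HIGHER, which this point does not show: feel for it or look. Axes as the stand. Throat: 11 mm wide (x -5.5 to +5.5), floor 4 mm below the bar's axis, back wall at x = +5.5 mm. The plates reach 12 mm below the axis.
- lip_low (a point): Top of the lips midway between the hooks with the bracket right down: 28 mm before the seat (x) and 10 mm above it; in truth 6 to 38 mm higher. Both lips are level, from a round nose 12 mm nearer the mouth's open side (-x) to the throat's edge 22.5 mm further in. A bar lying on them has its axis 4 mm above their top, and goes down 14 mm in the throat.
- jaw_low (a point): Round nose of the guard jaws that close the hooks from above, midway between the hooks with the bracket right down (in truth 6 to 38 mm higher): 16 mm before the seat, underside 22 mm and top 30 mm (39 mm over the throat) above the seated bar's axis, running back over the throat. The mouth between lip and jaw is 12 mm high; only the lips on the open side (-x) of this point are free from above.
- bottle_ethanol: bystander: translucent plastic bottle with an orange cap, 56 mm in diameter, 128 mm high; origin at the centre of its base, z up
- timer: bystander: small light-grey timer lying flat, 67 x 63 x 19 mm; origin at the centre of its underside
- petri_dish_2: bystander: covered Petri dish, 92 mm in diameter, 16 mm high; origin at the centre of its underside
- forceps: bystander: steel forceps lying flat, 126 mm long; origin at the centre of the underside

How it is judged:
By the outcome, as a careful person would: the job done as asked, in the order asked, and still so for the second after the job is handed in, with the robot touching nothing.
It also fails if it takes over 64 s, if anything falls off the work surface, if the arm or the gripper's body presses on something with over 40 N, if the wrist force passes 120 N, or if a joint passes its speed limit or range.

## Working session

There is one attempt and no reset: what is moved stays moved. The work goes in short steps, Python scripts to look and compute and a shell command to move; the robot and the scene stay as the last step left them, time stands still between calls to the robot, and variables do not carry over. Pictures are saved under pics/ and viewed, about 8 in all and at most 12, crops included, and the job is handed in when it is done.

```bash
mkdir -p pics; ls
cat > h.py <<'E'
import numpy as np, cv2
from scipy.optimize import least_squares
from cell import observe, cams, workorder, finder, ctrl
def K(c):
    f=200/np.tan(np.radians(c['fov_y'])/2)
    return np.array([[f,0,c['cx']],[0,f,c['cy']],[0,0,1.]])
def ray(c,uv):
    p=cv2.undistortPoints(np.array([[uv]],float),K(c),np.array(c['dist_coeffs'],float))[0,0]
    R=np.array(c['R']);t=np.array(c['t']); d=R.T@np.array([*p,1]); return -R.T@t,d/np.linalg.norm(d)
def atz(c,uv,z):
    o,d=ray(c,uv); return o+d*(z-o[2])/d[2]
def tri(rs):
    A=sum(np.eye(3)-np.outer(d,d) for o,d in rs); b=sum((np.eye(3)-np.outer(d,d))@o for o,d in rs)
    X=np.linalg.solve(A,b); return X,[round(1e3*np.linalg.norm(np.cross(X-o,d)),1) for o,d in rs]
def proj(c,X):
    return cv2.projectPoints(np.array(X,float).reshape(-1,3),cv2.Rodrigues(np.array(c['R'],float))[0],np.array(c['t'],float),K(c),np.array(c['dist_coeffs'],float))[0][:,0]
def save(c,n): cv2.imwrite(f'pics/{n}.png',np.ascontiguousarray(c['color'][...,::-1]))
E
python3 - <<'E'
from h import *
np.set_printoptions(precision=4,suppress=True)
s=observe();print(s['t'],s['tool_pos'],s['orientation'],s['contact_force'],s['gripper_width'],ctrl.grip_point_offset)
C={}
for n in['scene','top','wrist']:
    C[n]=cams.camera(n);save(C[n],n+'0');c=C[n]
    print(n,'cam pos',-np.array(c['R']).T@c['t'],'fwd',np.array(c['R'])[2])
img=np.vstack([C['scene']['color'],C['top']['color']])[...,::-1]
cv2.imwrite('pics/both.png',cv2.resize(img,(480*1,600)))
for q in['rack_grip','bar_center','rack','dish','stand','seat_low','lip_low','jaw_low','bottle_ethanol','timer','petri_dish_2','forceps']:
    rs=[]
    for n in C:
        r=finder.pinpoint(C[n],q)
        if r: print(q,n,np.round(r[0]['uv'],1),round(r[0]['p'],2)); 
        if r and r[0]['p']>.4: rs.append(ray(C[n],r[0]['uv']))
    if len(rs)>1: print('   ',*tri(rs))
E
```

```text
pics
0.0 [ 0.2286 -0.5     0.2306] [[ 0.4158 -0.0006  0.9095]
 [-0.9095  0.0012  0.4158]
 [-0.0014 -1.     -0.    ]] [0.0422 0.5111 0.1076] 0.08565707598481298 0.0187
scene cam pos [0.8926 0.4455 0.9301] fwd [-0.361  -0.5665 -0.7407]
top cam pos [ 0.3313 -0.1616  1.1369] fwd [ 0.1954 -0.0107 -0.9807]
wrist cam pos [ 0.2995 -0.4675  0.3728] fwd [-0.2767 -0.126  -0.9527]
rack_grip scene [283.9 165. ] 0.73
rack_grip top [381.7 207.4] 0.58
    [ 0.5236 -0.3492  0.1308] [np.float64(3.3), np.float64(3.3)]
bar_center scene [285.1 168.3] 0.86
bar_center top [379.7 207.9] 0.6
    [ 0.5235 -0.3452  0.1198] [np.float64(2.3), np.float64(2.3)]
rack scene [289.3 192.3] 0.82
rack top [368.2 213. ] 0.68
    [ 0.5259 -0.3281  0.024 ] [np.float64(1.6), np.float64(1.6)]
dish scene [289.5 193.4] 0.93
dish top [185.  263.7] 0.16
stand scene [339.5 268. ] 0.82
stand top [259.7 204.9] 0.78
stand wrist [387.8  45.9] 0.72
    [ 0.4879 -0.2002 -0.0952] [np.float64(132.9), np.float64(215.2), np.float64(326.0)]
seat_low scene [338.  243.7] 0.91
seat_low top [252.1 194.3] 0.68
    [ 0.5546 -0.0061  0.1317] [np.float64(1.2), np.float64(1.2)]
lip_low scene [347.4 238.4] 0.6
lip_low top [247.8 204.1] 0.96
    [0.5276 0.0012 0.143 ] [np.float64(0.8), np.float64(0.8)]
jaw_low top [245.6 201.1] 0.82
bottle_ethanol scene [269.2 249.6] 0.59
bottle_ethanol top [316.2 162.5] 0.63
    [ 0.6848 -0.1773 -0.0038] [np.float64(0.1), np.float64(0.1)]
timer scene [358.3 208.2] 0.65
timer top [314.  270.6] 0.83
    [ 0.3586 -0.1681 -0.0063] [np.float64(3.6), np.float64(3.6)]
petri_dish_2 scene [296.1 157.6] 0.76
petri_dish_2 top [432.1 259.2] 0.81
petri_dish_2 wrist [390.2  44.4] 0.69
    [ 0.3972 -0.5146 -0.0167] [np.float64(2.8), np.float64(6.0), np.float64(4.8)]
forceps scene [431.1 298. ] 0.56
forceps top [186.4 262.3] 0.53
    [ 0.382   0.2039 -0.0109] [np.float64(2.8), np.float64(2.8)]
```

Run:
```python
import cv2,numpy as np
a=cv2.imread('pics/scene0.png')[120:320,200:470];b=cv2.imread('pics/top0.png')[130:300,150:470]
a=cv2.resize(a,None,fx=2.9,fy=2.9,interpolation=cv2.INTER_CUBIC);b=cv2.resize(b,None,fx=2.5,fy=2.5,interpolation=cv2.INTER_CUBIC)
cv2.imwrite('pics/a.png',a);cv2.imwrite('pics/b.png',b)
```

```text
(no output)
```

View pics/a.png

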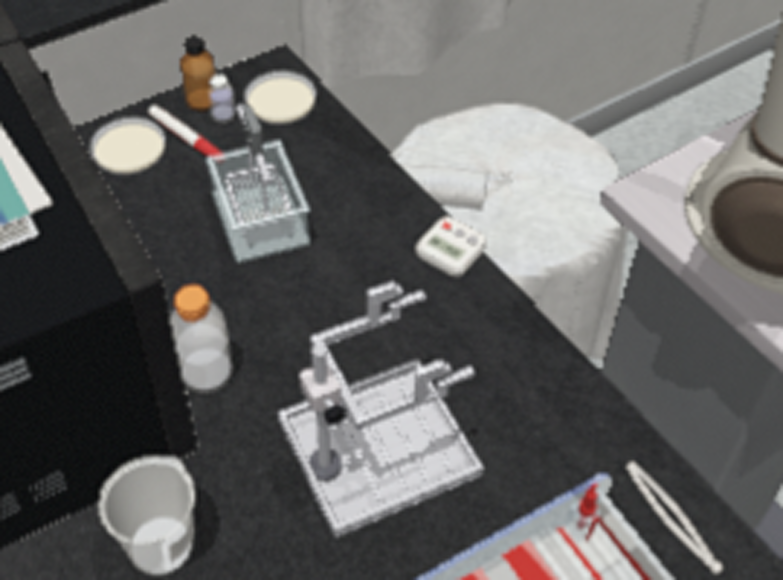

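View pics/b.png

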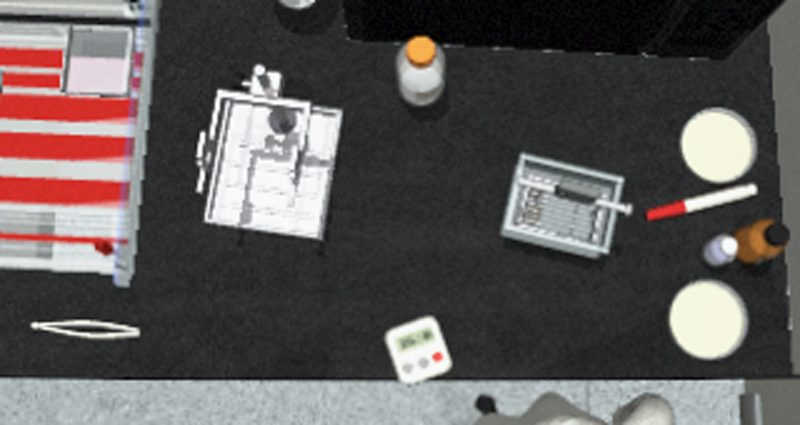

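The scene shows the rack in the dish (top crop about 565,205), its bar tilted slightly. The stand's hooks open toward the robot, with the post on the far side. The bottle lies between them on the far side. Next I get yaw from the edges and the bar.

Run:
```python
from h import *
np.set_printoptions(precision=4,suppress=True)
t=cams.camera('top');s=cams.camera('scene')
T=lambda p:np.array(p)/2.5+[150,130]
S=lambda p:np.array(p)/2.9+[200,120]
def q(c,ps,z): return np.array([atz(c,p,z) for p in ps])
def rep(n,P):
    print(n,'ctr',P.mean(0)[:2]); 
    for i in range(4):
        d=P[(i+1)%4]-P[i]; print('  ',np.linalg.norm(d[:2]).round(4),np.degrees(np.arctan2(d[1],d[0])).round(1))
rep('tray top',q(t,[T(p) for p in[(218,90),(342,108),(322,240),(205,222)]],.014))
rep('tray scene',q(s,[S(p) for p in[(280,415),(420,362),(483,468),(338,532)]],.008))
rep('dish top',q(t,[T(p) for p in[(521,153),(624,177),(606,257),(502,234)]],.06))
rep('dish scene',q(s,[S(p) for p in[(210,156),(283,141),(308,206),(228,232)]],.06))
b=q(t,[T((525,183)),T((628,210))],.12);print('bar',b.mean(0),b[0]-b[1])
for c,n in((t,'top'),(s,'scene')):
    for k,z in(('rack_grip',.142),('bar_center',.12),('rack',.005),('stand',0),('seat_low',.14),('lip_low',.15)):
        r=finder.pinpoint(c,k)
        if r: print(n,k,atz(c,r[0]['uv'],z)[:2])
    r=finder.outline_of(c,'rack')
    for k in('stand','rack','dish'):
        r=finder.outline_of(c,k)
        if r:
            m=r[0]['region'].astype(np.uint8);print(k,r[0]['p'],m.sum());np.save(f'pics/{n}_{k}.npy',m)
            if k=='dish':
                bx=cv2.minAreaRect(cv2.findNonZero(m)); print(bx)
```

```text
tray top ctr [ 0.5777 -0.0081]
   0.15 -98.5
   0.1593 172.4
   0.1379 81.3
   0.1596 -3.2
tray scene ctr [ 0.5738 -0.0036]
   0.1576 171.4
   0.1366 81.4
   0.155 -7.4
   0.14 -97.5
dish top ctr [ 0.5213 -0.3418]
   0.1193 -103.3
   0.0938 165.2
   0.1182 77.4
   0.0953 -14.1
dish scene ctr [ 0.5222 -0.3369]
   0.0884 164.0
   0.1114 74.4
   0.0952 -8.5
   0.1239 -108.4
bar [ 0.5198 -0.3461  0.12  ] [0.029  0.1089 0.    ]
top rack_grip [ 0.5173 -0.3481]
top bar_center [ 0.5198 -0.3386]
top rack [ 0.5264 -0.3328]
top stand [ 0.5518 -0.0015]
top seat_low [ 0.5493 -0.0082]
top lip_low [0.5282 0.0056]
stand 0.88 2886
rack 0.47 53
dish 0.89 750
((374.82354736328125, 212.70590209960938), (43.17134094238281, 34.92512893676758), 14.03624439239502)
scene rack_grip [ 0.5236 -0.3495]
scene bar_center [ 0.5206 -0.3425]
scene rack [ 0.5066 -0.3408]
scene stand [0.5547 0.0013]
scene seat_low [0.5531 0.0026]
scene lip_low [0.5261 0.0061]
stand 0.86 2763
rack 0.89 403
dish 0.63 792
((289.70587158203125, 188.8235321044922), (38.32062911987305, 31.044557571411133), 75.96376037597656)
```

```bash
cat >> h.py <<'E'
np.set_printoptions(precision=4,suppress=True)
def go(target,yaw=None):
    "print shift in tool axes (mm) to world TCP target and wy for jaw axis yaw (deg)"
    s=observe();R=np.array(s['orientation']);d=R.T@(np.array(target)-s['tool_pos'])*1e3
    y=np.degrees(np.arctan2(R[1,0],R[0,0])); w=0 if yaw is None else -((yaw-y+90)%180-90)
    print('tcp',s['tool_pos'],'yaw',y.round(2),'shift',d.round(1),'wy',round(w,2),'F',np.array(s['contact_force']).round(2),'t',s['t'])
E
python3 -m crank '[{"tx":-2,"tz":30,"wy":-5},{"tx":-5,"tz":85,"wy":-13},{"tx":-9,"tz":140,"wy":-22},{"tx":-13,"tz":200,"wy":-31},{"tx":-17,"tz":255,"wy":-39},{"tx":-20,"tz":310,"wy":-47},{"tx":-21.4,"tz":331,"wy":-51},{"tx":-21.4,"tz":331,"wy":-51},{"tx":-21.4,"tz":331,"wy":-51}]'
python3 - <<'E'
from h import *
go([.521,-.343,.21],-14.5)
w=cams.camera('wrist');t=cams.camera('top');s=cams.camera('scene');save(w,'w1')
for k,z in(('rack_grip',.142),('bar_center',.12),('dish',0),('rack',.005)):
    rs=[]
    for c,n in((w,'w'),(t,'t'),(s,'s')):
        r=finder.pinpoint(c,k)
        if r: print(n,k,r[0]['p'],np.array(r[0]['uv']),atz(c,r[0]['uv'],z)[:2]);
E
```

```text
tcp [ 0.2287 -0.5002  0.2313] yaw -65.43 shift [-21.4  21.3 331.2] wy -50.93 F [ 0.34 -0.16  0.16] t 3.05
t rack_grip 0.92 [379.3 208.2] [ 0.5168 -0.3387]
s rack_grip 0.78 [288.3 163.5] [ 0.5158 -0.3395]
t bar_center 0.77 [377.5 206.5] [ 0.5255 -0.338 ]
s bar_center 0.81 [288.1 167.6] [ 0.5154 -0.3446]
t dish 0.73 [373.3 210.9] [ 0.5351 -0.3459]
s dish 0.96 [289.8 193. ] [ 0.5175 -0.346 ]
t rack 0.88 [369.6 212.9] [ 0.5282 -0.334 ]
s rack 0.69 [293.9 192. ] [ 0.5052 -0.3382]validation failed for argument at $[0]...
```

View pics/w1.png

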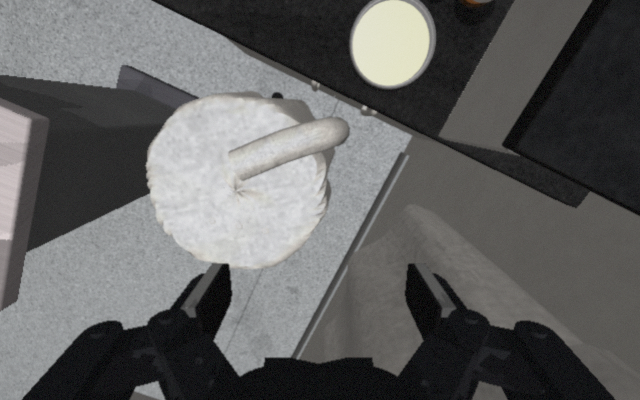

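The wrist view shows only the bench edge and floor, because the move was refused. Each row probably needs every key.

```bash
python3 -m crank '[{"tx":-2,"ty":0,"tz":30,"wx":0,"wy":-5,"wz":0,"gripper":85},{"tx":-5,"ty":0,"tz":85,"wx":0,"wy":-13,"wz":0,"gripper":85},{"tx":-9,"ty":0,"tz":140,"wx":0,"wy":-22,"wz":0,"gripper":85},{"tx":-13,"ty":0,"tz":200,"wx":0,"wy":-31,"wz":0,"gripper":85},{"tx":-17,"ty":0,"tz":255,"wx":0,"wy":-39,"wz":0,"gripper":85},{"tx":-20,"ty":0,"tz":310,"wx":0,"wy":-47,"wz":0,"gripper":85},{"tx":-21.4,"ty":0,"tz":331,"wx":0,"wy":-51,"wz":0,"gripper":85},{"tx":-21.4,"ty":0,"tz":331,"wx":0,"wy":-51,"wz":0,"gripper":85},{"tx":-21.4,"ty":0,"tz":331,"wx":0,"wy":-51,"wz":0,"gripper":85}]'
python3 - <<'E'
from h import *
go([.521,-.343,.21],-14.5)
w=cams.camera('wrist');save(w,'w2')
for k,z in(('rack_grip',.142),('bar_center',.12),('dish',0),('rack',.005)):
    for c,n in((w,'w'),):
        r=finder.pinpoint(c,k)
        if r: print(n,k,r[0]['p'],np.array(r[0]['uv']),atz(c,r[0]['uv'],z)[:2]);
E
```

```text
t: 4.92
tool_pos: [0.5203, -0.3434, 0.2313]
orientation: [[0.968, -0.0, 0.251], [-0.251, -0.0, 0.968], [-0.0, -1.0, -0.0]]
contact_force: [-0.3, -0.7, 0.4]
gripper_width: 0.0851
tcp [ 0.5203 -0.3434  0.2313] yaw -14.51 shift [ 0.6 21.3  0.6] wy -0.01 F [-0.27 -0.73  0.35] t 4.925
w rack_grip 0.66 [320.  209.3] [ 0.5227 -0.341 ]
w bar_center 0.85 [318.9 198.5] [ 0.5226 -0.3381]
w dish 0.85 [319.7 172.6] [ 0.5237 -0.339 ]
w rack 0.97 [318.2 174.1] [ 0.5216 -0.3394]
```

View pics/w2.png

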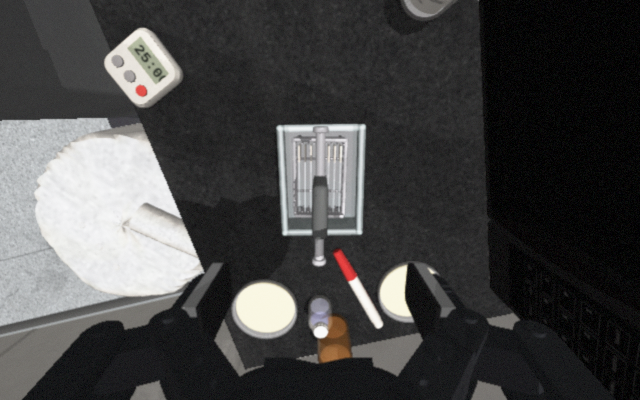

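Wrist view: rack centred (bar from (320,128) to (319,261), yaw aligned). I descend and grip.

```bash
python3 -m crank '[{"tx":1,"ty":25,"tz":2,"wx":0,"wy":0,"wz":0,"gripper":50},{"tx":1.4,"ty":60,"tz":2.4,"wx":0,"wy":0,"wz":0,"gripper":50},{"tx":1.4,"ty":90,"tz":2.4,"wx":0,"wy":0,"wz":0,"gripper":50},{"tx":1.4,"ty":107,"tz":2.4,"wx":0,"wy":0,"wz":0,"gripper":40},{"tx":1.4,"ty":107,"tz":2.4,"wx":0,"wy":0,"wz":0,"gripper":25},{"tx":1.4,"ty":107,"tz":2.4,"wx":0,"wy":0,"wz":0,"gripper":16},{"tx":1.4,"ty":107,"tz":2.4,"wx":0,"wy":0,"wz":0,"gripper":5},{"tx":1.4,"ty":107,"tz":2.4,"wx":0,"wy":0,"wz":0,"gripper":0},{"tx":1.4,"ty":107,"tz":2.4,"wx":0,"wy":0,"wz":0,"gripper":0},{"tx":1.4,"ty":107,"tz":2.4,"wx":0,"wy":0,"wz":0,"gripper":0}]' 60
python3 -m crank '[{"tx":0,"ty":-5,"tz":0,"wx":0,"wy":0,"wz":0,"gripper":0},{"tx":0,"ty":-15,"tz":0,"wx":0,"wy":0,"wz":0,"gripper":0},{"tx":0,"ty":-30,"tz":0,"wx":0,"wy":0,"wz":0,"gripper":0},{"tx":0,"ty":-45,"tz":0,"wx":0,"wy":0,"wz":0,"gripper":0},{"tx":0,"ty":-45,"tz":0,"wx":0,"wy":0,"wz":0,"gripper":0},{"tx":0,"ty":-45,"tz":0,"wx":0,"wy":0,"wz":0,"gripper":0}]' 60
python3 - <<'E'
from h import *
go([.521,-.343,.21],-14.5)
w=cams.camera('wrist');save(w,'w3')
E
```

```text
t: 6.42
tool_pos: [0.5232, -0.3415, 0.1258]
orientation: [[0.968, 0.002, 0.249], [-0.249, -0.001, 0.968], [0.002, -1.0, -0.001]]
contact_force: [-0.5, 0.2, 6.4]
gripper_width: 0.0115
t: 7.18
tool_pos: [0.5228, -0.3411, 0.1691]
orientation: [[0.968, -0.0, 0.249], [-0.249, 0.0, 0.968], [-0.0, -1.0, 0.0]]
contact_force: [0.8, 0.3, -1.7]
gripper_width: 0.0114
tcp [ 0.5228 -0.3411  0.1691] yaw -14.43 shift [ -1.2 -40.9  -2.3] wy 0.07 F [ 0.82  0.26 -1.67] t 7.175
```

View pics/w3.png

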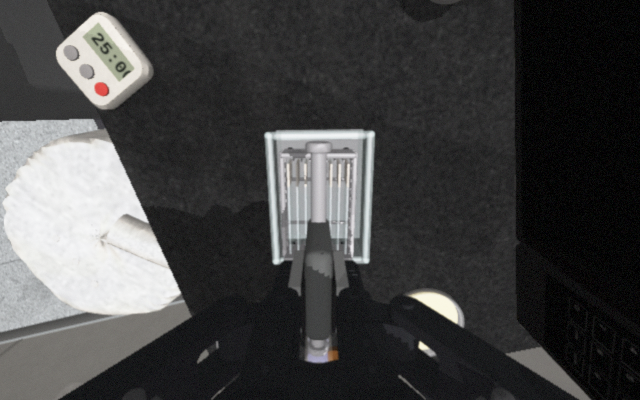

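Rack held (about 0.17 kg, bar central in view at (319,145)). I now estimate the hook height roughly from the first pictures while lifting straight up.

```bash
python3 -m crank '[{"tx":0,"ty":-10,"tz":0,"wx":0,"wy":0,"wz":0,"gripper":0},{"tx":0,"ty":-30,"tz":0,"wx":0,"wy":0,"wz":0,"gripper":0},{"tx":0,"ty":-55,"tz":0,"wx":0,"wy":0,"wz":0,"gripper":0},{"tx":0,"ty":-72,"tz":0,"wx":0,"wy":0,"wz":0,"gripper":0},{"tx":0,"ty":-72,"tz":0,"wx":0,"wy":0,"wz":0,"gripper":0}]' 60
python3 - <<'E'
from h import *
a=cv2.imread('pics/scene0.png')[205:300,290:375];b=cv2.imread('pics/top0.png')[150:235,220:295]
a=cv2.resize(a,None,fx=4.6,fy=4.6,interpolation=cv2.INTER_CUBIC);b=cv2.resize(b,None,fx=5,fy=5,interpolation=cv2.INTER_CUBIC)
o=np.zeros((440,770,3),np.uint8);o[:a.shape[0],:a.shape[1]]=a;o[:b.shape[0],395:395+b.shape[1]]=b;cv2.imwrite('pics/hooks.png',o);print(a.shape,b.shape)
go([.521,-.06,.241],-8)
t=cams.camera('top');s=cams.camera('scene')
# predicted pixel of hook features for bracket offsets
O=np.array([.553,0.,0]);th=np.radians(-7.8);R=np.array([[np.cos(th),-np.sin(th),0],[np.sin(th),np.cos(th),0],[0,0,1]])
for h in(6,22,38):
    P=[O+R@(np.array(p)/1e3) for y in(-47,47) for p in((-40,y,145+h),(-16,y,166+h))]
    print(h,'scene crop',((proj(s,P)-[290,205])*4.6).round(),'top crop',((proj(t,P)-[220,150])*5+[395,0]).round())
E
```

```text
t: 7.85
tool_pos: [0.5232, -0.3414, 0.2429]
orientation: [[0.968, 0.002, 0.249], [-0.249, -0.001, 0.968], [0.002, -1.0, -0.001]]
contact_force: [0.1, -1.0, -1.4]
gripper_width: 0.011
(437, 391, 3) (425, 375, 3)
tcp [ 0.5232 -0.3414  0.2429] yaw -14.43 shift [-72.3   1.5 272. ] wy -6.43 F [ 0.07 -0.99 -1.4 ] t 7.85
6 scene crop [[253.  81.]
 [217.  72.]
 [331. 202.]
 [295. 195.]] top crop [[614. 306.]
 [617. 252.]
 [434. 281.]
 [433. 227.]]
22 scene crop [[254.  64.]
 [218.  54.]
 [333. 185.]
 [297. 178.]] top crop [[610. 300.]
 [613. 246.]
 [427. 275.]
 [427. 220.]]
38 scene crop [[255.  46.]
 [219.  36.]
 [336. 168.]
 [299. 161.]] top crop [[606. 295.]
 [609. 239.]
 [420. 269.]
 [420. 213.]]
```

View pics/hooks.png

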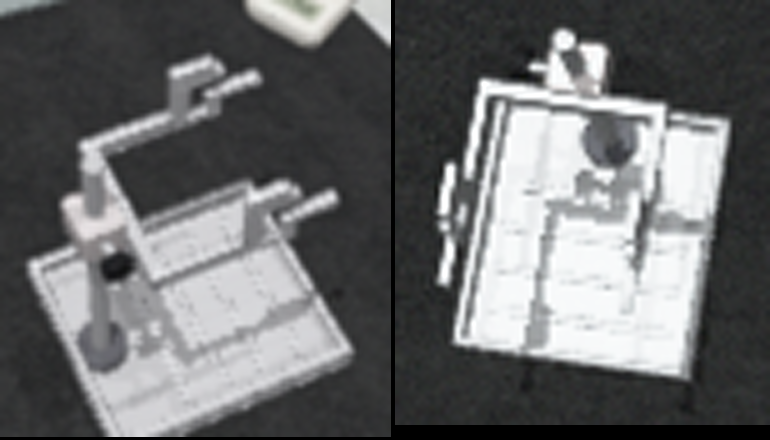

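Hook picture: lip noses at crop (260,76) and (338,198), consistent with a low bracket (+8 to 12 mm). I carry the rack in front of the mouths, swinging wide, and look again with the wrist camera.

```bash
python3 -m crank '[{"tx":-12,"ty":0,"tz":17,"wx":0,"wy":0,"wz":0,"gripper":0},{"tx":-36,"ty":0,"tz":51,"wx":0,"wy":0,"wz":0,"gripper":0},{"tx":-64,"ty":0,"tz":90,"wx":0,"wy":0,"wz":0,"gripper":0},{"tx":-92,"ty":0,"tz":130,"wx":0,"wy":-1,"wz":0,"gripper":0},{"tx":-116,"ty":0,"tz":170,"wx":0,"wy":-2,"wz":0,"gripper":0},{"tx":-128,"ty":0,"tz":215,"wx":0,"wy":-3,"wz":0,"gripper":0},{"tx":-136,"ty":0,"tz":260,"wx":0,"wy":-5,"wz":0,"gripper":0},{"tx":-143,"ty":0,"tz":297,"wx":0,"wy":-6.4,"wz":0,"gripper":0},{"tx":-146.6,"ty":0,"tz":317,"wx":0,"wy":-6.4,"wz":0,"gripper":0},{"tx":-146.6,"ty":0,"tz":317,"wx":0,"wy":-6.4,"wz":0,"gripper":0},{"tx":-146.6,"ty":0,"tz":317,"wx":0,"wy":-6.4,"wz":0,"gripper":0}]' 60
python3 - <<'E'
from h import *
go([.525,0,.241],-8)
w=cams.camera('wrist');save(w,'w4')
for k,z in(('seat_low',.14),('lip_low',.15),('jaw_low',.162),('stand',0),('rack_grip',.24),('bar_center',.235)):
    for r in finder.pinpoint(w,k)[:1]: print(k,r['p'],np.array(r['uv']),atz(w,r['uv'],z)[:2])
# prediction of both bar ends for held rack
R=np.array(observe()['orientation']);p=np.array(observe()['tool_pos'])
print('bar ends pred',proj(w,[p+R@[0,.006,v] for v in(-.062,.062)]))
E
```

```text
t: 9.32
tool_pos: [0.4596, 0.0019, 0.2407]
orientation: [[0.99, -0.001, 0.14], [-0.14, -0.0, 0.99], [-0.001, -1.0, -0.0]]
contact_force: [-0.0, -1.0, -1.7]
gripper_width: 0.0112
tcp [0.4596 0.0019 0.2407] yaw -8.03 shift [65.1 -0.3  7.2] wy -0.03 F [-0.03 -0.99 -1.75] t 9.325
seat_low 0.6 [424.7 199.9] [ 0.5493 -0.0031]
lip_low 0.59 [395.9 199.1] [0.5231 0.0041]
jaw_low 0.69 [418.7 208.6] [ 0.5373 -0.002 ]
stand 0.93 [386.3 169.2] [ 0.5471 -0.0026]
rack_grip 0.86 [317.3 277.8] [ 0.4584 -0.005 ]
bar_center 0.96 [317.  256.6] [0.4596 0.005 ]
bar ends pred [[317.9964 353.297 ]
 [318.3519 146.3931]]
```

View pics/w4.png

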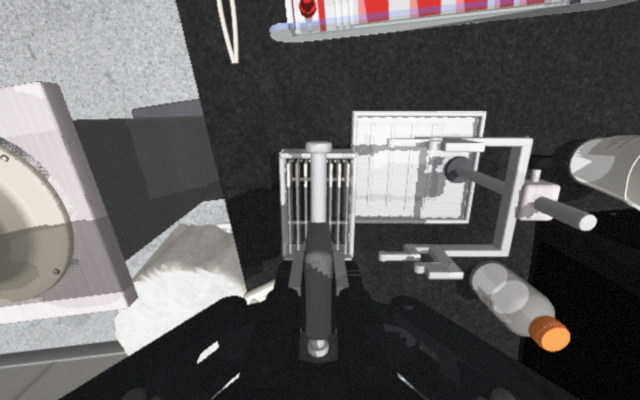

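The rack hangs straight (bar column 318). The stand's lip noses are at (388,142) and (379,256), the post top at (588,222), and the tray corners are visible. I fit the stand's pose and the bracket height.

Run:
```python
from h import *
w=cams.camera('wrist')
post=atz(w,(588,222),.199)[:2];print('post',post)
P=np.array([atz(w,p,.014)[:2] for p in((354,112),(486,112),(471,222),(352,222))])
print('tray ctr',P.mean(0),[(np.linalg.norm(P[(i+1)%4]-P[i]).round(4),np.degrees(np.arctan2(*(P[(i+1)%4]-P[i])[::-1])).round(1)) for i in range(4)])
O0=np.array([.550,-.003]);d=post-O0;print('post-seat',np.linalg.norm(d),np.degrees(np.arctan2(d[1],d[0])))
obs=[(388,142),(379,256)]
def model(v,yaw=None):
    th=v[2];R=np.array([[np.cos(th),-np.sin(th)],[np.sin(th),np.cos(th)]])
    f=lambda x,y,z:[*(v[:2]+R@[x,y]),z]
    return np.array([f(-.040,.047,.147+v[3]),f(-.040,-.047,.147+v[3]),f(.085,0,.199)])
def res(v): return np.r_[(proj(w,model(v))-np.array(obs+[(588,222)])).ravel(),(v[2]-np.radians(-8))/np.radians(2),(v[:2]-O0)/.004]
r=least_squares(res,[.55,-.003,-.14,.01],x_scale=[.01,.01,.1,.01])
v=r.x;print('O',v[:2],'yaw',np.degrees(v[2]),'h',v[3],r.fun.round(1))
```

```text
post [ 0.6355 -0.0133]
tray ctr [ 0.5806 -0.0059] [(np.float64(0.1541), np.float64(-8.1)), (np.float64(0.137), np.float64(-96.5)), (np.float64(0.1554), np.float64(172.0)), (np.float64(0.137), np.float64(82.9))]
post-seat 0.08607000696350763 -6.868487846707132
O [ 0.5516 -0.0012] yaw -8.330419605594615 h 0.009048962192462253 [-0.5 -0.4  0.   0.3  0.3  0.3 -0.2  0.4  0.4]
```

```bash
python3 -m crank '[{"tx":0,"ty":10,"tz":4,"wx":0,"wy":0,"wz":0,"gripper":0},{"tx":0,"ty":30,"tz":9,"wx":0,"wy":0,"wz":0,"gripper":0},{"tx":0,"ty":50,"tz":9,"wx":0,"wy":0,"wz":0,"gripper":0},{"tx":0,"ty":60,"tz":9,"wx":0,"wy":0,"wz":0,"gripper":0},{"tx":0,"ty":60,"tz":9,"wx":0,"wy":0,"wz":0,"gripper":0},{"tx":10,"ty":60,"tz":9,"wx":0,"wy":0,"wz":0,"gripper":0},{"tx":25,"ty":60,"tz":9,"wx":0,"wy":0,"wz":0,"gripper":0},{"tx":35,"ty":60,"tz":9,"wx":0,"wy":0,"wz":0,"gripper":0},{"tx":40,"ty":60,"tz":9,"wx":0,"wy":0,"wz":0,"gripper":0},{"tx":40,"ty":60,"tz":9,"wx":0,"wy":0,"wz":0,"gripper":0}]' 60
python3 - <<'E'
from h import *
go([.5218,.0026,.181],-8)
w=cams.camera('wrist');save(w,'w5')
E
```

```text
t: 10.98
tool_pos: [0.5009, 0.0056, 0.1811]
orientation: [[0.99, -0.001, 0.14], [-0.14, 0.0, 0.99], [-0.001, -1.0, -0.0]]
contact_force: [-0.0, -0.6, -1.1]
gripper_width: 0.0112
tcp [0.5009 0.0056 0.1811] yaw -8.04 shift [21.1  0.1 -0.1] wy -0.04 F [-0.02 -0.61 -1.14] t 10.975
```

View pics/w5.png

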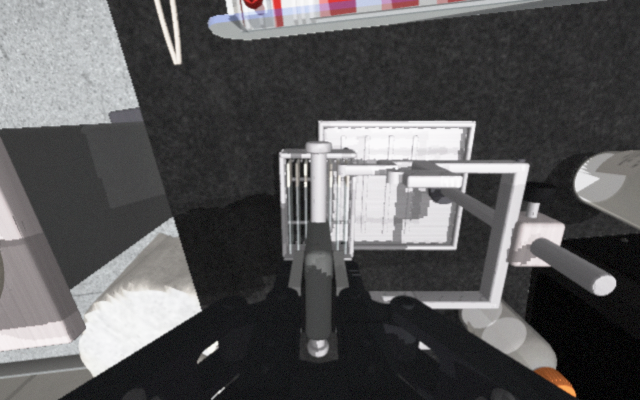

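Lip nose at (338,170) lies midway along the bare bar (collar at row 148), with a gap of about 5 mm ahead. I move over the lips, then feel down.

```bash
python3 -m crank '[{"tx":6,"ty":0,"tz":0,"wx":0,"wy":0,"wz":0,"gripper":0},{"tx":14,"ty":0,"tz":0,"wx":0,"wy":0,"wz":0,"gripper":0},{"tx":19,"ty":0,"tz":0,"wx":0,"wy":0,"wz":0,"gripper":0},{"tx":19,"ty":0,"tz":0,"wx":0,"wy":0,"wz":0,"gripper":0},{"tx":19,"ty":2,"tz":0,"wx":0,"wy":0,"wz":0,"gripper":0},{"tx":19,"ty":4,"tz":0,"wx":0,"wy":0,"wz":0,"gripper":0},{"tx":19,"ty":6,"tz":0,"wx":0,"wy":0,"wz":0,"gripper":0},{"tx":19,"ty":6,"tz":0,"wx":0,"wy":0,"wz":0,"gripper":0}]' 60
python3 -m crank '[{"tx":0,"ty":1,"tz":0,"wx":0,"wy":0,"wz":0,"gripper":0},{"tx":0,"ty":2,"tz":0,"wx":0,"wy":0,"wz":0,"gripper":0},{"tx":0,"ty":2,"tz":0,"wx":0,"wy":0,"wz":0,"gripper":0}]' 60
```

```text
t: 12.02
tool_pos: [0.5193, 0.0031, 0.1751]
orientation: [[0.99, -0.0, 0.14], [-0.14, -0.0, 0.99], [-0.0, -1.0, -0.0]]
contact_force: [0.4, -0.9, -1.6]
gripper_width: 0.0111
t: 12.4
tool_pos: [0.5194, 0.0031, 0.1732]
orientation: [[0.99, -0.0, 0.14], [-0.14, -0.0, 0.99], [-0.0, -1.0, -0.0]]
contact_force: [-0.1, -0.8, -1.6]
gripper_width: 0.0112
```

```bash
python3 -m crank '[{"tx":0,"ty":1,"tz":0,"wx":0,"wy":0,"wz":0,"gripper":0},{"tx":0,"ty":1,"tz":0,"wx":0,"wy":0,"wz":0,"gripper":0}]' 60
```

```text
t: 12.65
tool_pos: [0.5195, 0.003, 0.1722]
orientation: [[0.99, -0.0, 0.14], [-0.14, -0.0, 0.99], [-0.0, -1.0, -0.0]]
contact_force: [-0.0, 0.3, -0.6]
gripper_width: 0.0113
```

```bash
python3 -m crank '[{"tx":0,"ty":1,"tz":0,"wx":0,"wy":0,"wz":0,"gripper":0},{"tx":0,"ty":1,"tz":0,"wx":0,"wy":0,"wz":0,"gripper":0}]' 60
```

```text
t: 12.9
tool_pos: [0.5194, 0.0031, 0.1712]
orientation: [[0.99, -0.0, 0.14], [-0.14, 0.0, 0.99], [-0.0, -1.0, -0.0]]
contact_force: [0.0, -0.6, -1.0]
gripper_width: 0.0114
```

```bash
python3 -m crank '[{"tx":0,"ty":1,"tz":0,"wx":0,"wy":0,"wz":0,"gripper":0},{"tx":0,"ty":1,"tz":0,"wx":0,"wy":0,"wz":0,"gripper":0}]' 60
```

```text
t: 13.15
tool_pos: [0.5194, 0.0031, 0.1702]
orientation: [[0.99, -0.0, 0.14], [-0.14, 0.0, 0.99], [-0.0, -1.0, 0.0]]
contact_force: [0.3, 0.5, -2.0]
gripper_width: 0.0111
```

```bash
python3 -m crank '[{"tx":0,"ty":1,"tz":0,"wx":0,"wy":0,"wz":0,"gripper":0},{"tx":0,"ty":1,"tz":0,"wx":0,"wy":0,"wz":0,"gripper":0}]' 60
```

```text
t: 13.4
tool_pos: [0.5194, 0.0031, 0.1692]
orientation: [[0.99, -0.0, 0.14], [-0.14, -0.0, 0.99], [-0.0, -1.0, -0.0]]
contact_force: [0.6, 0.2, -1.6]
gripper_width: 0.0109
```

```bash
python3 -m crank '[{"tx":0,"ty":1,"tz":0,"wx":0,"wy":0,"wz":0,"gripper":0},{"tx":0,"ty":1,"tz":0,"wx":0,"wy":0,"wz":0,"gripper":0}]' 60
```

```text
t: 13.65
tool_pos: [0.5194, 0.0031, 0.1682]
orientation: [[0.99, -0.0, 0.14], [-0.14, 0.0, 0.99], [-0.0, -1.0, 0.0]]
contact_force: [-0.2, -0.3, -2.5]
gripper_width: 0.0112
```

```bash
python3 -m crank '[{"tx":0,"ty":1,"tz":0,"wx":0,"wy":0,"wz":0,"gripper":0},{"tx":0,"ty":1,"tz":0,"wx":0,"wy":0,"wz":0,"gripper":0}]' 60
```

```text
t: 13.9
tool_pos: [0.5194, 0.0031, 0.1672]
orientation: [[0.99, -0.0, 0.14], [-0.14, 0.0, 0.99], [-0.0, -1.0, -0.0]]
contact_force: [0.6, 0.2, -1.5]
gripper_width: 0.0115
```

```bash
python3 -m crank '[{"tx":0,"ty":1,"tz":0,"wx":0,"wy":0,"wz":0,"gripper":0},{"tx":0,"ty":1,"tz":0,"wx":0,"wy":0,"wz":0,"gripper":0}]' 60
```

```text
t: 14.15
tool_pos: [0.5195, 0.0031, 0.1664]
orientation: [[0.99, 0.0, 0.14], [-0.14, 0.0, 0.99], [0.0, -1.0, 0.0]]
contact_force: [-0.8, 0.4, 0.8]
gripper_width: 0.0111
```

```bash
python3 -m crank '[{"tx":0,"ty":0.6,"tz":0,"wx":0,"wy":0,"wz":0,"gripper":0},{"tx":0,"ty":0.6,"tz":0,"wx":0,"wy":0,"wz":0,"gripper":0}]' 60
python3 - <<'E'
from h import *
w=cams.camera('wrist');save(w,'w6');s=observe();print(s['contact_force'],s['torque'])
E
```

```text
t: 14.4
tool_pos: [0.5196, 0.0031, 0.1663]
orientation: [[0.99, 0.001, 0.14], [-0.14, 0.0, 0.99], [0.001, -1.0, 0.0]]
contact_force: [-1.1, 0.5, 5.6]
gripper_width: 0.0112
[-1.5432  0.3907  5.204 ] [-0.0057  0.3764 -0.0075]
```

View pics/w6.png

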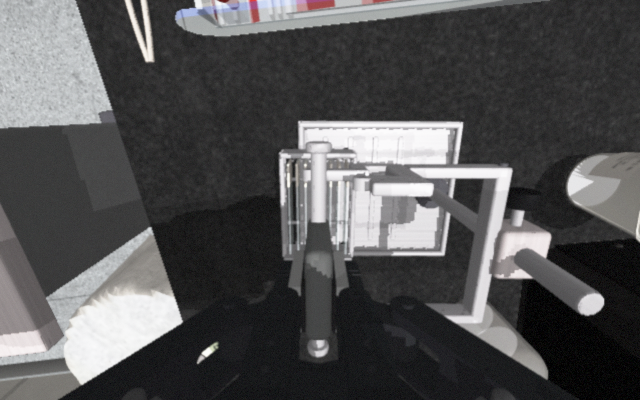

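Lip contact felt at TCP z ≈ 0.1665 (both lips, little tipping moment). The bar sits 8 mm inside the lip noses. I lift 1.5 mm clear, which centres the bar in the 12 mm mouth, and slide in.

```bash
python3 -m crank '[{"tx":0,"ty":-2.6,"tz":0,"wx":0,"wy":0,"wz":0,"gripper":0},{"tx":0,"ty":-2.6,"tz":0,"wx":0,"wy":0,"wz":0,"gripper":0},{"tx":2,"ty":-2.6,"tz":0,"wx":0,"wy":0,"wz":0,"gripper":0},{"tx":5,"ty":-2.6,"tz":0,"wx":0,"wy":0,"wz":0,"gripper":0},{"tx":8,"ty":-2.6,"tz":0,"wx":0,"wy":0,"wz":0,"gripper":0},{"tx":11,"ty":-2.6,"tz":0,"wx":0,"wy":0,"wz":0,"gripper":0},{"tx":14,"ty":-2.6,"tz":0,"wx":0,"wy":0,"wz":0,"gripper":0},{"tx":16,"ty":-2.6,"tz":0,"wx":0,"wy":0,"wz":0,"gripper":0},{"tx":16,"ty":-2.6,"tz":0,"wx":0,"wy":0,"wz":0,"gripper":0}]' 60
```

```text
t: 15.58
tool_pos: [0.5354, 0.0008, 0.1682]
orientation: [[0.99, -0.0, 0.14], [-0.14, -0.0, 0.99], [-0.0, -1.0, -0.0]]
contact_force: [0.6, 0.3, -1.1]
gripper_width: 0.0111
```

```bash
python3 -m crank '[{"tx":2,"ty":0,"tz":0,"wx":0,"wy":0,"wz":0,"gripper":0},{"tx":5,"ty":0,"tz":0,"wx":0,"wy":0,"wz":0,"gripper":0},{"tx":8,"ty":0,"tz":0,"wx":0,"wy":0,"wz":0,"gripper":0},{"tx":10,"ty":0,"tz":0,"wx":0,"wy":0,"wz":0,"gripper":0},{"tx":11,"ty":0,"tz":0,"wx":0,"wy":0,"wz":0,"gripper":0},{"tx":11,"ty":0,"tz":0,"wx":0,"wy":0,"wz":0,"gripper":0}]' 60
```

```text
t: 16.32
tool_pos: [0.5462, -0.0007, 0.1683]
orientation: [[0.99, -0.0, 0.14], [-0.14, 0.0, 0.99], [-0.0, -1.0, 0.0]]
contact_force: [0.1, -0.5, -1.6]
gripper_width: 0.0112
```

```bash
for i in 1; do python3 -m crank '[{"tx":1,"ty":0,"tz":0,"wx":0,"wy":0,"wz":0,"gripper":0},{"tx":2,"ty":0,"tz":0,"wx":0,"wy":0,"wz":0,"gripper":0},{"tx":3,"ty":0,"tz":0,"wx":0,"wy":0,"wz":0,"gripper":0},{"tx":3,"ty":0,"tz":0,"wx":0,"wy":0,"wz":0,"gripper":0}]' 60;done
```

```text
t: 16.82
tool_pos: [0.5492, -0.0012, 0.1682]
orientation: [[0.99, -0.0, 0.14], [-0.14, 0.0, 0.99], [-0.0, -1.0, -0.0]]
contact_force: [1.3, 0.0, -1.1]
gripper_width: 0.0113
```

```bash
python3 -m crank '[{"tx":1,"ty":0,"tz":0,"wx":0,"wy":0,"wz":0,"gripper":0},{"tx":1,"ty":0,"tz":0,"wx":0,"wy":0,"wz":0,"gripper":0}]' 60
```

```text
t: 17.08
tool_pos: [0.5502, -0.0013, 0.1683]
orientation: [[0.99, 0.0, 0.14], [-0.14, 0.0, 0.99], [0.0, -1.0, 0.0]]
contact_force: [0.3, -0.7, -2.1]
gripper_width: 0.0112
```

```bash
python3 -m crank '[{"tx":1,"ty":0,"tz":0,"wx":0,"wy":0,"wz":0,"gripper":0},{"tx":1,"ty":0,"tz":0,"wx":0,"wy":0,"wz":0,"gripper":0}]' 60
```

```text
t: 17.32
tool_pos: [0.5512, -0.0014, 0.1683]
orientation: [[0.99, 0.0, 0.14], [-0.14, -0.0, 0.99], [0.0, -1.0, -0.0]]
contact_force: [-0.4, 0.4, -1.7]
gripper_width: 0.0115
```

```bash
python3 -m crank '[{"tx":1,"ty":0,"tz":0,"wx":0,"wy":0,"wz":0,"gripper":0},{"tx":1,"ty":0,"tz":0,"wx":0,"wy":0,"wz":0,"gripper":0}]' 60
```

```text
t: 17.58
tool_pos: [0.5522, -0.0016, 0.1683]
orientation: [[0.99, 0.0, 0.14], [-0.14, -0.0, 0.99], [0.0, -1.0, -0.0]]
contact_force: [0.3, 0.5, -1.3]
gripper_width: 0.011
```

```bash
python3 -m crank '[{"tx":0.7,"ty":0,"tz":0,"wx":0,"wy":0,"wz":0,"gripper":0},{"tx":0.7,"ty":0,"tz":0,"wx":0,"wy":0,"wz":0,"gripper":0}]' 60
```

```text
t: 17.82
tool_pos: [0.5526, -0.0016, 0.1683]
orientation: [[0.99, -0.001, 0.14], [-0.14, 0.0, 0.99], [-0.001, -1.0, -0.0]]
contact_force: [-2.2, 1.2, -0.9]
gripper_width: 0.0114
```

Back wall felt at TCP x ≈ 0.5525. I back off to the throat's middle and lower.

```bash
python3 -m crank '[{"tx":-1.8,"ty":0,"tz":0,"wx":0,"wy":0,"wz":0,"gripper":0},{"tx":-1.8,"ty":0,"tz":0,"wx":0,"wy":0,"wz":0,"gripper":0},{"tx":-1.8,"ty":1.2,"tz":0,"wx":0,"wy":0,"wz":0,"gripper":0},{"tx":-1.8,"ty":2.2,"tz":0,"wx":0,"wy":0,"wz":0,"gripper":0},{"tx":-1.8,"ty":3.2,"tz":0,"wx":0,"wy":0,"wz":0,"gripper":0},{"tx":-1.8,"ty":3.2,"tz":0,"wx":0,"wy":0,"wz":0,"gripper":0}]' 60
```

```text
t: 18.58
tool_pos: [0.551, -0.0014, 0.1649]
orientation: [[0.99, -0.0, 0.14], [-0.14, 0.0, 0.99], [-0.0, -1.0, -0.0]]
contact_force: [-0.7, -1.0, -1.5]
gripper_width: 0.0114
```

```bash
python3 -m crank '[{"tx":0,"ty":1,"tz":0,"wx":0,"wy":0,"wz":0,"gripper":0},{"tx":0,"ty":2,"tz":0,"wx":0,"wy":0,"wz":0,"gripper":0},{"tx":0,"ty":2,"tz":0,"wx":0,"wy":0,"wz":0,"gripper":0}]' 60
```

```text
t: 18.95
tool_pos: [0.551, -0.0014, 0.163]
orientation: [[0.99, -0.0, 0.14], [-0.14, 0.0, 0.99], [-0.0, -1.0, -0.0]]
contact_force: [-0.6, -0.3, -1.1]
gripper_width: 0.0111
```

Below lip level with no contact, so the bar is in the throats. I continue down.

```bash
python3 -m crank '[{"tx":0,"ty":1.3,"tz":0,"wx":0,"wy":0,"wz":0,"gripper":0},{"tx":0,"ty":2.6,"tz":0,"wx":0,"wy":0,"wz":0,"gripper":0},{"tx":0,"ty":4,"tz":0,"wx":0,"wy":0,"wz":0,"gripper":0},{"tx":0,"ty":4,"tz":0,"wx":0,"wy":0,"wz":0,"gripper":0}]' 60
```

```text
t: 19.45
tool_pos: [0.551, -0.0014, 0.1589]
orientation: [[0.99, -0.0, 0.14], [-0.14, 0.0, 0.99], [-0.0, -1.0, -0.0]]
contact_force: [-0.1, -0.3, -1.4]
gripper_width: 0.0115
```

```bash
python3 -m crank '[{"tx":0,"ty":1.3,"tz":0,"wx":0,"wy":0,"wz":0,"gripper":0},{"tx":0,"ty":2.6,"tz":0,"wx":0,"wy":0,"wz":0,"gripper":0},{"tx":0,"ty":4,"tz":0,"wx":0,"wy":0,"wz":0,"gripper":0},{"tx":0,"ty":4,"tz":0,"wx":0,"wy":0,"wz":0,"gripper":0}]' 60
```

```text
t: 19.95
tool_pos: [0.551, -0.0014, 0.1549]
orientation: [[0.99, -0.0, 0.14], [-0.14, -0.0, 0.99], [-0.0, -1.0, -0.0]]
contact_force: [0.5, 0.5, -1.1]
gripper_width: 0.011
```

```bash
python3 -m crank '[{"tx":0,"ty":1,"tz":0,"wx":0,"wy":0,"wz":0,"gripper":0},{"tx":0,"ty":1,"tz":0,"wx":0,"wy":0,"wz":0,"gripper":0}]' 60
```

```text
t: 20.2
tool_pos: [0.551, -0.0014, 0.154]
orientation: [[0.99, -0.0, 0.14], [-0.14, 0.0, 0.99], [-0.0, -1.0, 0.0]]
contact_force: [0.0, 0.4, -1.0]
gripper_width: 0.0111
```

```bash
python3 -m crank '[{"tx":0,"ty":1,"tz":0,"wx":0,"wy":0,"wz":0,"gripper":0},{"tx":0,"ty":1,"tz":0,"wx":0,"wy":0,"wz":0,"gripper":0}]' 60
```

```text
t: 20.45
tool_pos: [0.551, -0.0014, 0.153]
orientation: [[0.99, -0.0, 0.14], [-0.14, -0.0, 0.99], [-0.0, -1.0, -0.0]]
contact_force: [0.1, 0.1, -1.3]
gripper_width: 0.0113
```

```bash
python3 -m crank '[{"tx":0,"ty":0.7,"tz":0,"wx":0,"wy":0,"wz":0,"gripper":0},{"tx":0,"ty":0.7,"tz":0,"wx":0,"wy":0,"wz":0,"gripper":0}]' 60
```

```text
t: 20.7
tool_pos: [0.5511, -0.0014, 0.1525]
orientation: [[0.99, 0.0, 0.14], [-0.14, -0.0, 0.99], [0.0, -1.0, -0.0]]
contact_force: [-0.8, 0.1, -0.2]
gripper_width: 0.0115
```

```bash
python3 -m crank '[{"tx":0,"ty":0.4,"tz":0,"wx":0,"wy":0,"wz":0,"gripper":0},{"tx":0,"ty":0.4,"tz":0,"wx":0,"wy":0,"wz":0,"gripper":0}]' 40
```

```text
t: 20.95
tool_pos: [0.5511, -0.0014, 0.1524]
orientation: [[0.99, 0.001, 0.14], [-0.14, 0.0, 0.99], [0.001, -1.0, 0.0]]
contact_force: [-0.8, 1.6, 3.9]
gripper_width: 0.0112
```

```bash
python3 -m crank '[{"tx":0,"ty":0,"tz":0,"wx":0,"wy":0,"wz":0,"gripper":10},{"tx":0,"ty":0,"tz":0,"wx":0,"wy":0,"wz":0,"gripper":12},{"tx":0,"ty":0,"tz":0,"wx":0,"wy":0,"wz":0,"gripper":15},{"tx":0,"ty":0,"tz":0,"wx":0,"wy":0,"wz":0,"gripper":20},{"tx":0,"ty":0,"tz":0,"wx":0,"wy":0,"wz":0,"gripper":28},{"tx":0,"ty":0,"tz":0,"wx":0,"wy":0,"wz":0,"gripper":36},{"tx":0,"ty":0,"tz":0,"wx":0,"wy":0,"wz":0,"gripper":40},{"tx":0,"ty":0,"tz":0,"wx":0,"wy":0,"wz":0,"gripper":40}]' 20
python3 - <<'E'
from h import *
w=cams.camera('wrist');s=cams.camera('scene');save(w,'w7');save(s,'s7')
b=cv2.resize(s['color'][195:310,270:400,::-1],None,fx=3.4,fy=3.4,interpolation=cv2.INTER_CUBIC)
o=np.zeros((400,790,3),np.uint8);o[:,:340]=w['color'][:,200:540,::-1];o[:b.shape[0],345:345+b.shape[1]]=b;cv2.imwrite('pics/rel.png',o)
E
```

```text
t: 21.95
tool_pos: [0.5511, -0.0014, 0.152]
orientation: [[0.99, 0.0, 0.14], [-0.14, -0.0, 0.99], [0.0, -1.0, -0.0]]
contact_force: [0.8, 0.3, 0.0]
gripper_width: 0.0402
```

View pics/rel.png

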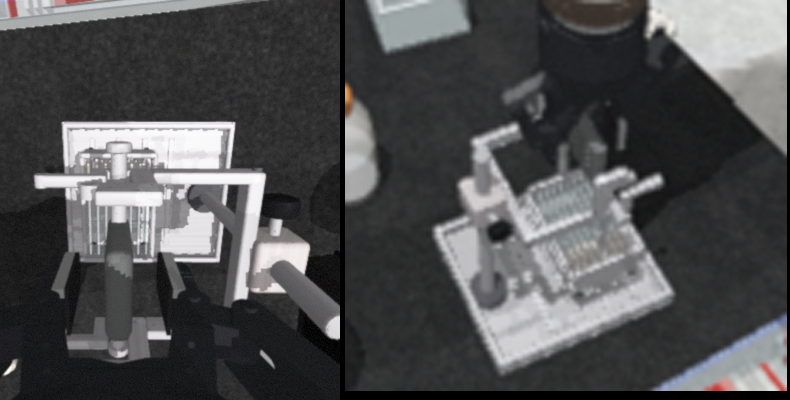

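The bar's collar at (118,147) lies beside the left hook, under its jaw; the fingers are open and clear of the grip. I retreat straight up and check.

```bash
python3 -m crank '[{"tx":0,"ty":-8,"tz":0,"wx":0,"wy":0,"wz":0,"gripper":40},{"tx":0,"ty":-25,"tz":0,"wx":0,"wy":0,"wz":0,"gripper":40},{"tx":0,"ty":-50,"tz":0,"wx":0,"wy":0,"wz":0,"gripper":40},{"tx":0,"ty":-80,"tz":0,"wx":0,"wy":0,"wz":0,"gripper":40},{"tx":-25,"ty":-105,"tz":0,"wx":0,"wy":0,"wz":0,"gripper":40},{"tx":-60,"ty":-120,"tz":-20,"wx":0,"wy":0,"wz":0,"gripper":40},{"tx":-100,"ty":-125,"tz":-40,"wx":0,"wy":0,"wz":0,"gripper":40},{"tx":-110,"ty":-125,"tz":-50,"wx":0,"wy":0,"wz":0,"gripper":40},{"tx":-110,"ty":-125,"tz":-50,"wx":0,"wy":0,"wz":0,"gripper":40},{"tx":-110,"ty":-125,"tz":-50,"wx":0,"wy":0,"wz":0,"gripper":40}]' 20
python3 - <<'E'
from h import *
w=cams.camera('wrist');s=cams.camera('scene');t=cams.camera('top')
for k,z in(('bar_center',.149),('rack_grip',.171),('dish',0),('bottle_ethanol',0),('timer',0)):
    for n,c in(('w',w),('s',s),('t',t)):
        r=finder.pinpoint(c,k)
        if r: print(k,n,round(r[0]['p'],2),atz(c,r[0]['uv'],z)[:2])
    
b=cv2.resize(s['color'][195:310,270:400,::-1],None,fx=3,fy=3,interpolation=cv2.INTER_CUBIC)
o=np.zeros((400,790,3),np.uint8);o[:,:390]=w['color'][:,240:630,::-1];o[:b.shape[0],395:395+b.shape[1]]=b;cv2.imwrite('pics/end.png',o)
E
```

```text
t: 23.3
tool_pos: [0.436, -0.0354, 0.2768]
orientation: [[0.99, -0.0, 0.14], [-0.14, 0.0, 0.99], [-0.0, -1.0, 0.0]]
contact_force: [1.1, -0.1, -0.6]
gripper_width: 0.04
bar_center w 0.79 [0.5486 0.0008]
bar_center s 0.66 [0.5493 0.0084]
bar_center t 0.69 [0.554  0.0007]
rack_grip w 0.84 [0.5524 0.0016]
rack_grip s 0.62 [0.558  0.0029]
dish s 0.78 [ 0.5188 -0.3346]
dish t 0.98 [ 0.5381 -0.3451]
bottle_ethanol w 0.84 [ 0.6829 -0.1811]
bottle_ethanol s 0.56 [ 0.6855 -0.1734]
bottle_ethanol t 0.96 [ 0.6842 -0.1788]
timer w 0.56 [ 0.3666 -0.1743]
timer s 0.61 [ 0.3595 -0.1756]
timer t 0.61 [ 0.3611 -0.1897]
```

View pics/end.png

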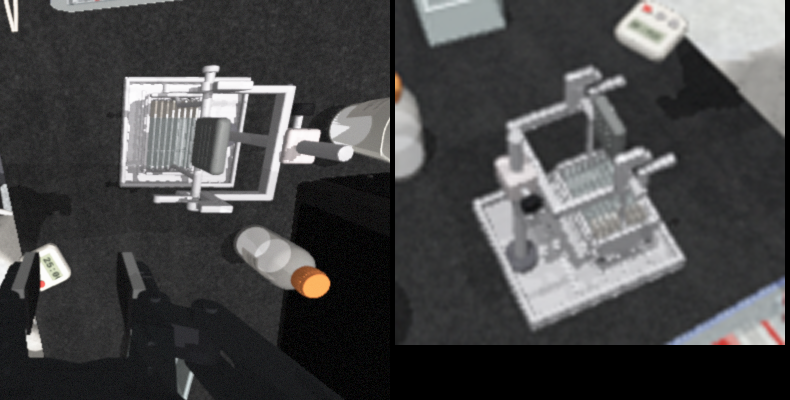

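The bar lies in both throats under the jaws (collars at (210,70) and (193,205)), the rack hangs level, and the robot is clear.

```bash
python3 -c "
from cell import workorder
print(workorder.finish_job())"
```

```text
the job is handed in; nothing more can be done
None
```

The slide rack is hanging on the drain stand with its bar in both hook throats. I handed the job in after about 23.5 s of robot time.

- **Lift and approach:** I gripped the rack from above, lifted it straight out of the dish and carried it round to the hooks' open side.
- **Feeling for the hooks:** The bar met the lips with the tool tip (TCP) at z ≈ 0.1665 m, about 6 N. It met the back wall at about 2 N and the throat floor at z ≈ 0.1525 m, about 4–5 N. The 14 mm drop from lip to floor matches the given throat depth. The pictures had put the bracket about 9 mm above its lowest position.
- **Last checks:** After letting go, the measured force was near zero. The final pictures show the bar under the jaws at both hooks and the rack hanging level, with the robot clear.
- **Bystanders:** The bottle and timer were found where they had been, within measuring error, and the dish within 1–2 cm. I did not measure the Petri dish or forceps again; the arm did not go near the forceps.
- **What failed or disagreed:**
  - My first move was refused because its rows were missing values, and nothing moved.
  - When I closed the gripper in the dish, the force rose to about 6 N.
  - The networks' positions from different cameras disagreed by up to about 1 cm for the bar and 2 cm for the dish, so I relied on contact for the final fit.

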